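# Put the lemon away and drag the lid shut

### The arm

A 6-joint arm with a two-finger parallel gripper is mounted at the origin on a cart in front of the work surface, level with it; the furniture and walls round the work are solid. World frame = base frame: x ahead of the robot, y to its left, z up, the work surface at z = 0. Lengths are in mm, angles in rad, forces in N, time in s.
With the tool pointing down it reaches from about 325 to 875 mm from the base axis. Payload 4.4 kg.
Tool frame: the origin (TCP) lies on the centre line of the jaws, within the pads' length; the fingertips stand 17 mm ahead of it and the grasp point (between the pads) lies 2 mm behind it; z points along the fingers, y is the line along which they close (so a half turn about z gives the same grasp; the last joint's range is limited). The gripper opens to 85 mm and grips with 20 to 120 N. Pads are 22 mm wide; open, the fingers measure 114 mm over their backs; the gripper's body (76 mm by 85 mm) begins 54 mm behind the grasp point. The pads swing forward as they close: fully open they stand 13 mm farther back than shut.
Start: joints at [-1.262, 0.207, 1.542, -0, 1.393, -0.15], TCP at [254.64, -515.544, 248.282] pointing down, gripper open.
Joint ranges: [-2.73, 2.73], [-0.86, 2.22], [0.23, 2.46], [-1.11, 4.25], [0.08, 2.63], [-2.82, 2.82]. Speed limits (rad/s): [2.79, 2.79, 3.14, 3.14, 3.14, 3.14].

### API

Orientations are given as a unit quaternion [w, x, y, z].
In Python, from bench import ctrl gives the robot as it stands.
- The arm moves only by the tool arm_command, never from a script. Its argument "plan" is a list of rows, each a list of 7 numbers: the shift along the tool's x, y, z in mm, then the turn, a rotation vector about the tool's x, y, z in rad, then the gripper command: -1 is fully open, 1 is shut, values between are in proportion. In form: [[dx, dy, dz, rx, ry, rz, hand], ...]. A call has 1 to 10 rows; each row shifts and turns the commanded pose from where the row before left it, along the tool's axes as they then stand; what a row does not reach is not made up. A row lasts 1/12 s, in which the tool goes at most 41.7 mm and 7.16 degrees, less where a joint would pass 70% of its speed; a pose out of reach is approached as far as the arm can. A call with a gripper value outside its range is refused whole. The fingers move at their own pace and stop on an object; "squeeze" is the grip in N (left out, the last holds). Time passes only in rows, so rows that do not move let the fingers close. It gives the time, the measured TCP pose, the force, the opening and the grip force at its end, in the units of the state.
- ctrl.read_state(): the state, without advancing time (a new reading comes with each control period).
- ctrl.capture(name): name is "scene" or "top"; returns the picture (384x512x3 uint8, red, green, blue); there is no depth.
- ctrl.camera_info(name): a dict with "fx", "fy", "cx", "cy" (pixels), "D" ([k1, k2, p1, p2, k3] as OpenCV has them; the pictures are not rectified), "R" (3x3) and "t" (3): a world point X has camera coordinates R X + t. Camera axes: x right, y down, z forward; pixel columns grow to the right and rows downward; lengths in mm; the calibration is good to about 2 mm. A picture is of the moment at which its call begins. camera_info takes no time and is no camera call.
- ctrl.hand_in(): hands the job in; it is judged then, once.
The state is a dict: "clock": time; "joint_positions": joint angles; "joint_vel": joint speeds; "tau": joint torques, N m; "ee_pos": TCP position; "orientation": TCP orientation; "ft_force": force on the tool from outside, world axes, zero at the start; "moment": the same for the moment, N m; "width": opening from 0.0 (shut) to 1.0 (fully open); "gripper_force": force on a finger pad.
Only numpy, scipy, OpenCV 4.12 (cv2) and the standard library are available. Lean on these libraries where they do the work, as an engineer would, in place of code of your own. Each camera call takes 0.05 s, during which the arm holds its last target. There are 200 camera calls.

### The job

Put the lemon into the open compartment of the wooden fruit box, then shut the box: its lid has no handle and its back edge is hidden under the hood, so press lightly on top of it and drag it back towards you until it is fully home against the front wall. The lid is thin, so never bear hard on the box, and leave the honey jar, the salt shaker and the drinking glass standing where they are.

Things in the scene. Friction and masses are not known exactly. Their poses are not given: they have to be found in the camera images.
- box: Pale wooden fruit box, 300 long (x) x 160 wide (y) x 105 high, fixed. Origin: centre under its feet, 0 to 6 mm below the worktop (the soft feet are pressed in by an unknown amount). x: along the lid's slide to the back, away from the robot within 0.3 rad. Walls 8 thick, rims at z 98. Over 25 N anywhere on box or lid counts as damage.
- bin (a point): Centre of the floor of the front compartment, which takes the lemon: box frame x -86.5, y 0, z 12 mm; axes as the box. The compartment spans x -142 to -31, y -67 to 67 in the box frame. Its clear opening begins at the front wall (55.5 mm in front of this point) and is as long as the lid joint's value.
- lid (a joint): How far the lid is open along its slide, m: 0 shut against the front wall, 0.112 fully open; starts 0.100 to 0.112. About 5 N of friction; it stays where left. Fingertip friction is unknown (about 0.4 to 0.8), so dragging takes some 9 to 16 N of downward press; with less the tips slip. The lid does not yield: a few mm too low is too hard, too high slips.
- hood_front (a point): Middle of the upper front edge of the fixed hood (box frame x 15, y 0, z 105 mm), 8 thick. The lid runs back under it: a flat dark panel, 167 long, 143 wide, 6 thick; when open, its front 45 to 57 mm show: press there, mid-width, 22 mm behind its front edge. Its top is 94 above the box origin at box x 100, falling to the front by an unknown slope of 0 to 0.08 (0 to 19 mm at the front wall).
- lemon: Yellow lemon, 78 long (its x) x 55 wide (its y) x 56 high, about 0.11 kg, lying on the worktop at the left. Origin: middle of its underside as it lies at the start; z up at the start.
- lemon_center (a point): Middle of the lemon, 28 mm above its origin; axes as the lemon.
- honey: Honey jar with a grey lid, 66 x 72 x 102 high, a bystander; origin at the centre of its underside, z up.
- salt: Salt shaker, 44 mm across x 90 high, a bystander; origin at the centre of its underside, z up.
- tumbler: Clear drinking glass, 80 mm across x 88 high, a bystander; origin at the centre of its underside, z up.
Things that resemble listed ones, but are neither listed nor needed, are in the scene too. Of the things that look like the lemon, take the one that is farthest to the robot's left at the start.

How it is judged:
By the outcome, as a careful person would: the job done as asked, in the order asked, and still so for the second after the job is handed in, with the robot touching nothing.
It also fails if it takes over 58 s, if anything falls off the work surface, if the arm or the gripper's body presses on something with over 40 N, if the wrist force passes 120 N, or if a joint passes its speed limit or range.

## Working session

There is one attempt and no reset: what is moved stays moved. The work goes in short steps, Python scripts to look and compute and a tool call to move; the robot and the scene stay as the last step left them, time stands still between calls to the robot, and variables do not carry over. Pictures are saved under pics/ and viewed, at most 10 in all, crops included, and the job is handed in when it is done.

Besides the shell and the picture viewer there is one more tool, called after ">>>" as name([rows], argument=value, ...), one row to a line, values as JSON. arm_command: Moves the arm, as the interface text tells. Its arguments: {"type":"object","properties":{"plan":{"type":"array","items":{"type":"array","items":{"type":"number"}}},"squeeze":{"type":"number"}},"required":["plan"]}

```bash
mkdir -p pics; python3 - <<'E'
from bench import ctrl
import cv2,numpy as np
for n in("scene","top"):
    im=ctrl.capture(n); cv2.imwrite(f"pics/{n}0.png",cv2.resize(im[:,:,::-1],(800,600),interpolation=cv2.INTER_CUBIC)); np.save(n+"0.npy",im)
    c=ctrl.camera_info(n); print(n,{k:np.round(v,3).tolist() for k,v in c.items()})
s=ctrl.read_state();print(s)
E
```

```text
scene {'fx': 408.963, 'fy': 408.963, 'cx': 258.624, 'cy': 192.985, 'D': [-0.033, 0.0, 0.0, 0.0, 0.0], 'R': [[-0.841, -0.541, 0.0], [-0.292, 0.453, -0.843], [0.456, -0.708, -0.538]], 't': [455.203, 181.058, 887.48]}
top {'fx': 365.578, 'fy': 365.578, 'cx': 252.666, 'cy': 193.094, 'D': [-0.118, 0.0, 0.0, 0.0, 0.0], 'R': [[-0.047, -0.999, 0.004], [-0.979, 0.045, -0.2], [0.199, -0.014, -0.98]], 't': [117.603, 481.72, 890.06]}
{'clock': 0.1, 'joint_positions': array([-1.26244450e+00,  2.07383070e-01,  1.54282803e+00, -1.23431766e-05,
        1.39350173e+00, -1.50481759e-01]), 'joint_vel': array([-0.00138473,  0.00030876, -0.00255099, -0.00042674,  0.00068767,
        0.00106883]), 'tau': array([-1.61615993e-03, -3.84097910e+01, -2.92548215e+01, -1.98309267e-04,
        4.90657054e-03,  5.71227179e-05]), 'ee_pos': array([ 254.46344864, -514.89683822,  247.20638713]), 'orientation': array([-1.05630943e-03,  9.73798391e-01,  2.27410577e-01, -8.96460873e-05]), 'ft_force': array([ 0.01835897, -0.36049232, -0.26184082]), 'moment': array([-0.03792967, -0.00812123, -0.06453108]), 'gripper_force': 0.0, 'width': 0.9938140213144021}
```

View pics/scene0.png

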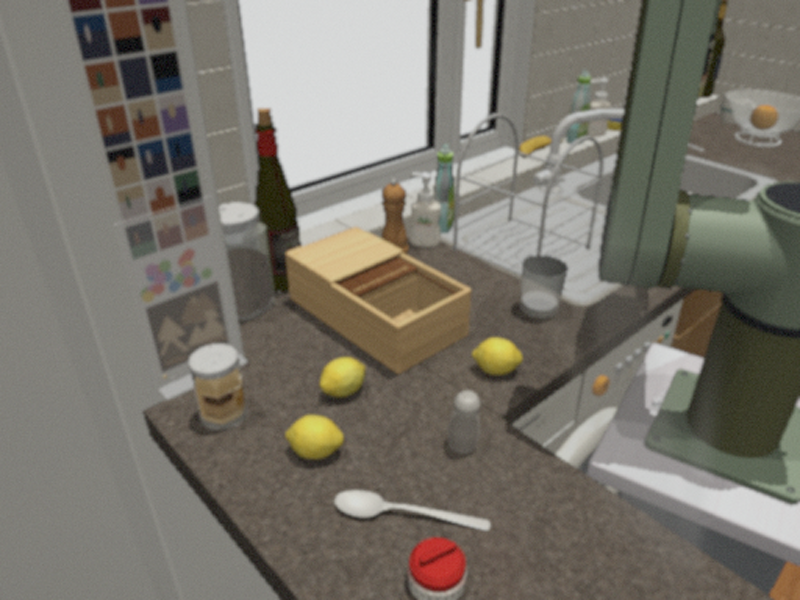

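View pics/top0.png

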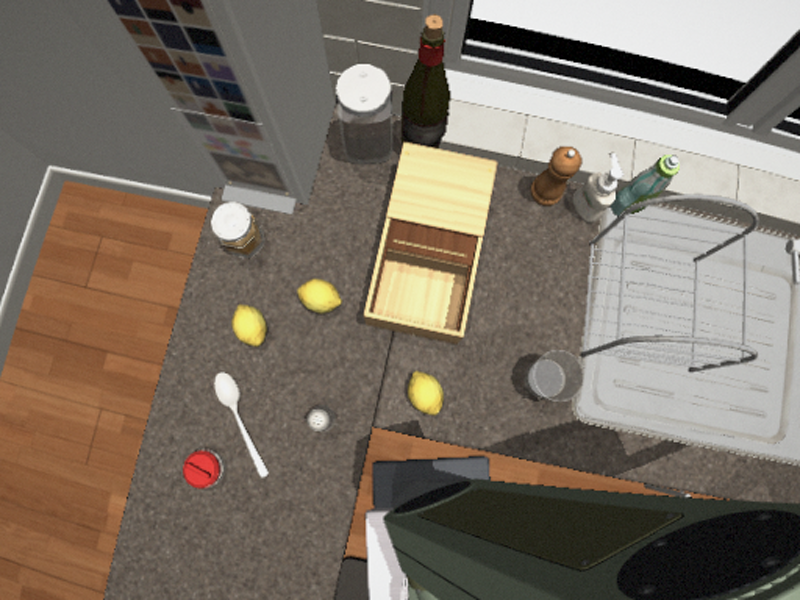

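The scene view shows three lemons: (315,437), (343,377) and (497,357). In the top view they are A (249,326), B (319,296) and C (425,393). A is farthest left (+y), so it fits the description. I'll confirm this numerically and in one crop.

```bash
cat > h.py <<'E'
import numpy as np,cv2
from bench import ctrl
def cam(n):
    c=ctrl.camera_info(n);K=np.array([[c['fx'],0,c['cx']],[0,c['fy'],c['cy']],[0,0,1.]])
    return K,np.array(c['D'],float),np.array(c['R']),np.array(c['t'],float)
def back(n,px,z):
    K,D,R,t=cam(n);u=cv2.undistortPoints(np.array(px,float).reshape(-1,1,2),K,D).reshape(-1,2)
    d=np.c_[u,np.ones(len(u))]@R;C=-R.T@t
    return C+d*((np.asarray(z)-C[2])/d[:,2])[:,None]
def proj(n,X):
    K,D,R,t=cam(n);return cv2.projectPoints(np.array(X,float).reshape(-1,1,3),cv2.Rodrigues(R)[0],t,K,D)[0].reshape(-1,2)
def lemons(n,im):
    hsv=cv2.cvtColor(im,cv2.COLOR_RGB2HSV);m=cv2.inRange(hsv,(22,140,90),(34,255,255))
    k,l,st,ce=cv2.connectedComponentsWithStats(m)
    return [(ce[i],st[i,4],np.argwhere(l==i)[:,::-1]) for i in range(1,k) if st[i,4]>80]
E
python3 - <<'E'
from h import *
for n in("top","scene"):
    im=np.load(n+"0.npy")
    for ce,a,p in lemons(n,im):
        X=back(n,p,28);c=X.mean(0);w,v=np.linalg.eigh(np.cov((X-c)[:,:2].T))
        print(n,ce.round(1),a,c.round(1),"long ax",np.round(np.arctan2(v[1,1],v[0,1]),3),(4*np.sqrt(w)).round(1))
im=np.load("top0.npy")[80:280,120:386,::-1]
cv2.imwrite("pics/crop.png",cv2.resize(im,(798,600),interpolation=cv2.INTER_CUBIC))
E
```

```text
top [204.8 187.8] 189 [511.  220.1  28. ] long ax 1.244 [51.  94.2]
top [158.9 210.3] 208 [456.2 342.2  28. ] long ax -2.551 [50.7 89.1]
top [270.4 252.2] 258 [335.1  57.   28. ] long ax -2.639 [49.5 89.2]
scene [341.6  91.8] 85 [ 684.4 -910.5   28. ] long ax 1.505 [ 48.4 145.7]
scene [318. 228.] 488 [335.7  54.5  28. ] long ax 1.94 [72.5 88. ]
scene [217.5 241.6] 409 [508.4 226.8  28. ] long ax 2.024 [68.  93.9]
scene [200.9 279.9] 678 [461.4 343.7  28. ] long ax 2.875 [69.3 81.1]
```

View pics/crop.png

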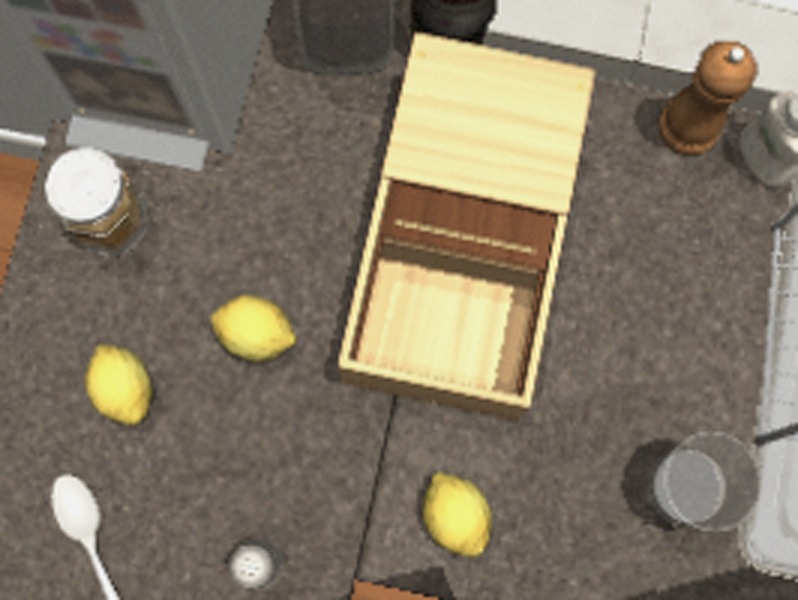

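The crop confirms lemon A at crop (119,385), with y about 342 against 220 and 57 for the others, so it's the target. The box corners show at hood back (413,35) and (594,72), hood front (388,180) and (567,213), and front rim (342,370) and (528,406). I'll fit the box next.

```bash
cat >> h.py <<'E'
def T(p,X):
    c,s=np.cos(p[2]),np.sin(p[2]);X=np.atleast_2d(np.array(X,float))
    return np.c_[p[0]+c*X[:,0]-s*X[:,1],p[1]+s*X[:,0]+c*X[:,1],X[:,2]+p[3]]
E
python3 - <<'E'
from h import *
from scipy.optimize import least_squares
B=np.array([[150,80,105],[150,-80,105],[15,80,105],[15,-80,105],[-150,80,98],[-150,-80,98]])
pt=np.array([[413,35],[594,72],[388,180],[567,213],[342,370],[528,406]])/3+[120,80]
Bs=np.array([[150,80,105],[150,-80,105],[15,80,105],[-150,-80,98]]);ps=np.array([[287,252],[358,232],[341,291],[468,293]])/1.5625
f=lambda p:np.r_[(proj("top",T(p,B))-pt).ravel(),((proj("scene",T(p,Bs))-ps)).ravel(),(p[3]+3)/4]
r=least_squares(f,[600,50,0,-3],loss='soft_l1');print(r.x.round(3),f(r.x).round(1))
p=r.x
for x in(-31,):print()
# lid front edge: show rectified box-plane view at z~84
s=3
im=np.load("top0.npy")
gx,gy=np.meshgrid(np.arange(80,-80,-.5),np.arange(60,-155,-.5))
X=T(p,np.c_[gy.ravel(),gx.ravel(),np.full(gx.size,86.)]);m=proj("top",X).astype(np.float32).reshape(*gx.shape,2)
o=cv2.remap(im,m[...,0],m[...,1],cv2.INTER_CUBIC)
# scene
m=proj("scene",X).astype(np.float32).reshape(*gx.shape,2)
o2=cv2.remap(np.load("scene0.npy"),m[...,0],m[...,1],cv2.INTER_CUBIC)
cv2.imwrite("pics/rect.png",np.hstack([o,o2])[:,:,::-1])
np.save("box.npy",p)
for n,X in(("honey",(217*.64,222*.64)),):pass
Q=np.array([[233,214],[318,418],[555,376]])*.64
print(back("top",Q,[102,90,50]).round())
E
```

```text
[ 5.83099e+02  2.82760e+01 -2.55000e-01 -1.76210e+01] [ 0.7  0.6  0.2  0.2 -1.7 -0.4  0.5  1.2 -0.4 -0.6  1.3  0.7 -1.   2.9
 -1.5 -1.7 -6.1 -3.6  2.3  0.1 -3.7]

[[ 632.  350.  102.]
 [ 304.  220.   90.]
 [ 352. -158.   50.]]
```

View pics/rect.png

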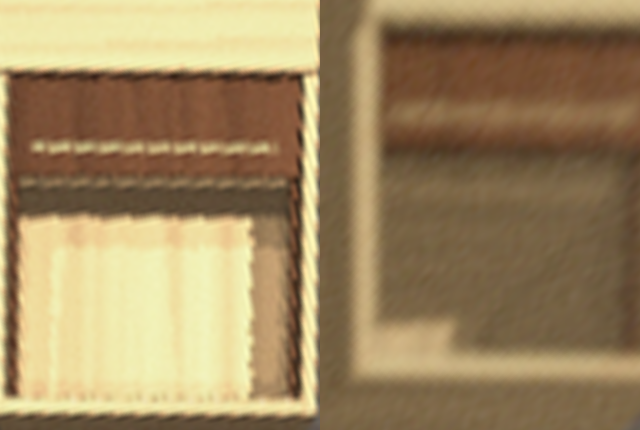

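The rectified top view shows the lid's front edge at row ~183 (box x about -31), a light stripe at row 147, and the hood edge at row 72. The scene half is misaligned, so one of my scene picks was bad. I'll refit with the sink bounded.

```bash
python3 - <<'E'
from h import *
from scipy.optimize import least_squares
B=np.array([[150,80,105],[150,-80,105],[15,80,105],[15,-80,105],[-150,80,98],[-150,-80,98]])
pt=np.array([[413,35],[594,72],[388,180],[567,213],[342,370],[528,406]])/3+[120,80]
Bs=np.array([[150,80,105],[150,-80,105],[-150,-80,98]]);ps=np.array([[287,252],[358,232],[468,293]])/1.5625
f=lambda p:np.r_[(proj("top",T(p,B))-pt).ravel(),.5*(proj("scene",T(p,Bs))-ps).ravel()]
r=least_squares(f,[600,50,-.25,-3],bounds=([0,-500,-1,-6],[900,500,1,0]),loss='soft_l1');p=r.x;print(p.round(3),f(p).round(1))
np.save("box.npy",p)
print(T(p,[[-86.5,0,12],[-9,0,88],[-31,0,86],[-142,0,80]]).round(1))
im=np.load("scene0.npy")[:,:,::-1].copy();L=np.array([[150,80,105],[150,-80,105],[15,-80,105],[15,80,105],[150,80,105]])
big=cv2.resize(im[130:250,170:330],(800,600),interpolation=cv2.INTER_CUBIC)
for L in(L,[[-150,80,98],[-150,-80,98],[15,-80,98],[15,80,98],[-150,80,98],[-150,80,0],[-150,-80,0]]):
    q=((proj("scene",T(p,L))-[170,130])*5).astype(int);cv2.polylines(big,[q],False,(0,0,255),1)
cv2.imwrite("pics/ov.png",big)
E
```

```text
[ 5.7992e+02  3.0372e+01 -2.5400e-01 -6.0000e+00] [ 0.  -0.3  0.3 -0.6 -2.5 -0.7  0.5  1.  -1.4 -0.1  1.2  1.4 -0.5 -0.1
 -0.6 -2.3  1.6 -1.5]
[[496.2  52.1   6. ]
 [571.2  32.6  82. ]
 [549.9  38.2  80. ]
 [442.5  66.1  74. ]]
```

View pics/ov.png

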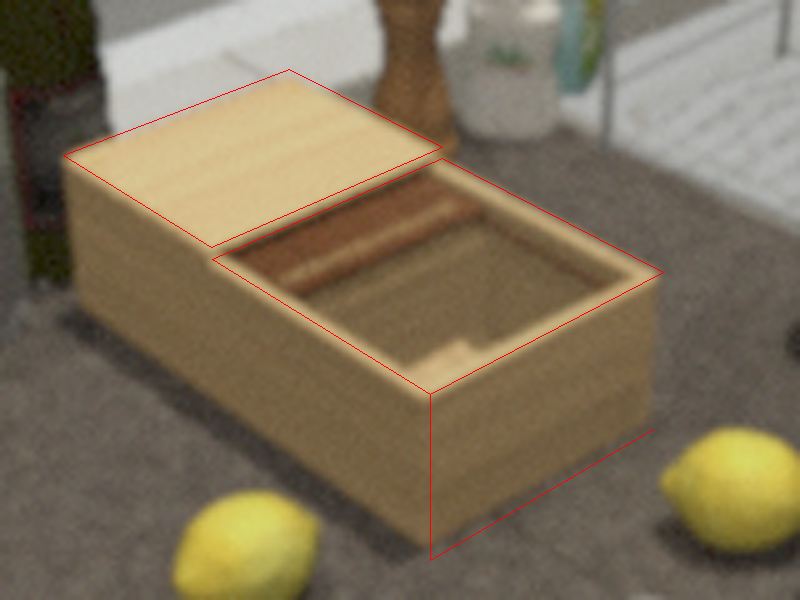

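The box overlay fits well. I'll now swing over to lemon A, target about (458, 343).

>>> arm_command([
  [23.4, -28.3, 2, 0, 0, 0, -1],
  [23.4, -28.3, 2, 0, 0, 0, -1],
  [23.4, -28.3, 2, 0, 0, 0, -1],
  [23.4, -28.3, 2, 0, 0, 0, -1],
  [23.4, -28.3, 2, 0, 0, 0, -1],
  [23.4, -28.3, 2, 0, 0, 0, -1],
  [23.4, -28.3, 2, 0, 0, 0, -1],
  [23.4, -28.3, 2, 0, 0, 0, -1],
  [23.4, -28.3, 2, 0, 0, 0, -1],
  [23.4, -28.3, 2, 0, 0, 0, -1],
], squeeze=25)

```text
clock: 0.93
ee_pos: [338.8, -156.3, 227.9]
orientation: [-0.0, 0.974, 0.227, -0.0]
ft_force: [0.3, -0.3, 0.0]
width: 0.999
gripper_force: 0.0
```

>>> arm_command([
  [23.4, -28.3, 2, 0, 0, 0, -1],
  [23.4, -28.3, 2, 0, 0, 0, -1],
  [23.4, -28.3, 2, 0, 0, 0, -1],
  [23.4, -28.3, 2, 0, 0, 0, -1],
  [23.4, -28.3, 2, 0, 0, 0, -1],
  [23.4, -28.3, 2, 0, 0, 0, -1],
  [23.4, -28.3, 2, 0, 0, 0, -1],
  [23.4, -28.3, 2, 0, 0, 0, -1],
  [23.4, -28.3, 2, 0, 0, 0, -1],
  [0, 0, 0, 0, 0, 0, -1],
])

```text
clock: 1.77
ee_pos: [415.2, 168.6, 209.8]
orientation: [-0.001, 0.973, 0.231, 0.0]
ft_force: [0.0, -1.1, 0.5]
width: 0.999
gripper_force: 0.0
```

>>> arm_command([
  [23.2, -27.5, 12, 0, 0, 0, -1],
  [23.2, -27.5, 12, 0, 0, 0, -1],
  [23.2, -27.5, 12, 0, 0, 0, -1],
  [23.2, -27.5, 12, 0, 0, 0, -1],
  [23.2, -27.5, 12, 0, 0, 0, -1],
  [0, 0, 0, 0, 0, -0.1, -1],
  [0, 0, 0, 0, 0, 0, -1],
])

```text
clock: 2.35
ee_pos: [457.3, 338.5, 148.0]
orientation: [0.001, 0.961, 0.278, -0.002]
ft_force: [-0.5, -0.3, -0.4]
width: 1.004
gripper_force: 0.0
```

```bash
python3 - <<'E'
from h import *
im=ctrl.capture("top");np.save("top1.npy",im);s=ctrl.read_state();print(s['ee_pos'],s['orientation'],s['joint_positions'])
a=im[100:260,90:303,::-1];b=ctrl.capture("scene")[200:340,110:296,::-1]
cv2.imwrite("pics/g.png",np.hstack([cv2.resize(a,(400,300)),cv2.resize(b,(400,300))]))
E
```

```text
[457.59358556 337.76872641 148.96384699] [ 5.28268879e-04  9.61302988e-01  2.75489300e-01 -1.39017723e-03] [ 4.83971534e-01  2.95166544e-01  1.64949150e+00 -5.03008124e-04
  1.19987181e+00  1.49675292e+00]
```

View pics/g.png

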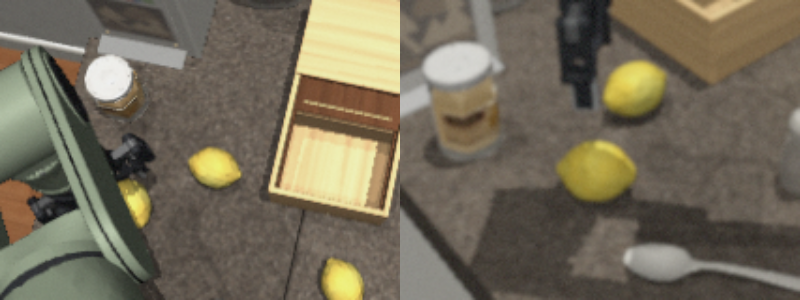

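The fingers are straddling the target lemon, with lemon B clear to the right at (213,167). I'm descending and gripping.

>>> arm_command([
  [3, -4, 25, 0, 0, 0, -1],
  [0, 0, 30, 0, 0, 0, -1],
  [0, 0, 30, 0, 0, 0, -1],
  [0, 0, 20, 0, 0, 0, -1],
  [0, 0, 15, 0, 0, 0, -1],
  [0, 0, 0, 0, 0, 0, -1],
  [0, 0, 0, 0, 0, 0, 1],
  [0, 0, 0, 0, 0, 0, 1],
  [0, 0, 0, 0, 0, 0, 1],
  [0, 0, 0, 0, 0, 0, 1],
], squeeze=25)

```text
clock: 3.28
ee_pos: [460.6, 343.4, 33.0]
orientation: [-0.0, 0.961, 0.276, 0.002]
ft_force: [0.1, -2.5, 4.6]
width: 0.617
gripper_force: 26.2
```

>>> arm_command([
  [0, 0, 0, 0, 0, 0, 1],
  [0, 0, 0, 0, 0, 0, 1],
  [0, 0, 0, 0, 0, 0, 1],
  [0, 0, 0, 0, 0, 0, 1],
  [0, 0, 0, 0, 0, 0, 1],
])

```text
clock: 3.7
ee_pos: [460.6, 343.4, 33.0]
orientation: [0.0, 0.961, 0.276, 0.002]
ft_force: [0.2, -2.4, 6.2]
width: 0.617
gripper_force: 26.3
```

>>> arm_command([
  [0, 0, -15, 0, 0, 0, 1],
  [0, 0, -25, 0, 0, 0, 1],
  [0, 0, -35, 0, 0, 0, 1],
  [0, 0, -35, 0, 0, 0, 1],
  [0, 0, -35, 0, 0, 0, 1],
  [0, 0, -25, 0, 0, 0, 1],
  [0, 0, 0, 0, 0, 0, 1],
])

```text
clock: 4.28
ee_pos: [462.8, 345.5, 209.0]
orientation: [-0.002, 0.961, 0.276, 0.008]
ft_force: [1.2, 1.0, -0.5]
width: 0.614
gripper_force: 26.9
```

```bash
python3 - <<'E'
from h import *
s=ctrl.read_state();print(s['ee_pos'],s['orientation'],s['width'],s['gripper_force'],s['ft_force'])
for n in("scene","top"):
    im=ctrl.capture(n);np.save(n+"2.npy",im)
    print(n,[(c.round(),a) for c,a,p in lemons(n,im)])
E
```

```text
[462.75352008 345.50461641 208.99637188] [-0.00179613  0.96119872  0.27574285  0.00772463] 0.6143499581572937 26.92160916980356 [ 1.20048261  1.00471923 -0.48519873]
scene [(array([202., 210.]), np.int32(305)), (array([177., 213.]), np.int32(120)), (array([318., 228.]), np.int32(475)), (array([217., 242.]), np.int32(401))]
top [(array([205., 188.]), np.int32(235)), (array([270., 252.]), np.int32(257))]
```

>>> arm_command([
  [-15.9, 33.3, 0, 0, 0, 0, 1],
  [-15.9, 33.3, 0, 0, 0, 0, 1],
  [-15.9, 33.3, 0, 0, 0, 0, 1],
  [-15.9, 33.3, 0, 0, 0, 0, 1],
  [-15.9, 33.3, 0, 0, 0, 0, 1],
  [-15.9, 33.3, 0, 0, 0, 0, 1],
  [-15.9, 33.3, 0, 0, 0, 0, 1],
  [-15.9, 33.3, 0, 0, 0, 0, 1],
  [0, 0, 0, 0, 0, 0.116, 1],
  [0, 0, 0, 0, 0, 0.116, 1],
])

```text
clock: 5.22
ee_pos: [490.7, 47.5, 198.0]
orientation: [-0.001, 0.988, 0.158, -0.002]
ft_force: [-0.1, 0.3, -1.6]
width: 0.619
gripper_force: 27.0
```

>>> arm_command([
  [0, 0, 0, 0, 0, 0.116, 1],
  [0, 0, 0, 0, 0, 0.116, 1],
  [0, 0, 0, 0, 0, 0.116, 1],
  [0, 0, 0, 0, 0, 0.116, 1],
  [0, 0, 0, 0, 0, 0.116, 1],
  [0, 0, 0, 0, 0, 0, 1],
  [0, 0, 0, 0, 0, 0, 1],
])

```text
clock: 5.8
ee_pos: [490.7, 49.9, 198.5]
orientation: [0.0, 0.992, -0.125, -0.002]
ft_force: [-0.4, 0.1, -2.0]
width: 0.619
gripper_force: 27.0
```

```bash
cat > g.py <<'E'
import sys
from h import *
from scipy.spatial.transform import Rotation as Ro
s=ctrl.read_state();p=np.load("box.npy");q=s['orientation'];R=Ro.from_quat(q,scalar_first=True)
b=float(sys.argv[1]);y=float(sys.argv[2]);z=float(sys.argv[3])
g=T(p,[[b,y,0]])[0];g[2]=z
print("pos",s['ee_pos'].round(1),"q",q.round(4),"target",g.round(1),"tool delta",(R.inv().apply(g-s['ee_pos'])).round(1))
c,sn=np.cos(p[2]),np.sin(p[2]);Rg=Ro.from_matrix(np.array([[c,sn,0],[sn,-c,0],[0,0,-1]]))
print("rot",(R.inv()*Rg).as_rotvec().round(4),"f",s['ft_force'].round(1),"w",s['width'],s['clock'])
d=s['ee_pos'][:2]-p[:2];print("box xy",(c*d[0]+sn*d[1]).round(1),(-sn*d[0]+c*d[1]).round(1))
E
python3 g.py -88 0 48
python3 -c "
from h import *
im=ctrl.capture('scene');print([(c.round(),a) for c,a,p in lemons('scene',im)])
cv2.imwrite('pics/p.png',cv2.resize(im[80:260,130:370,::-1],(800,600)))"
```

```text
pos [490.7  49.9 198.5] q [ 1.000e-04  9.922e-01 -1.249e-01 -1.800e-03] target [494.8  52.5  48. ] tool delta [  3.8  -3.6 150.5]
rot [0.0006 0.0036 0.004 ] f [-0.4  0.1 -2. ] w 0.6193007818990975 5.8
box xy -91.3 -3.6
[(array([342.,  92.]), np.int32(83)), (array([268., 150.]), np.int32(299)), (array([318., 228.]), np.int32(514)), (array([218., 241.]), np.int32(424))]
```

View pics/p.png

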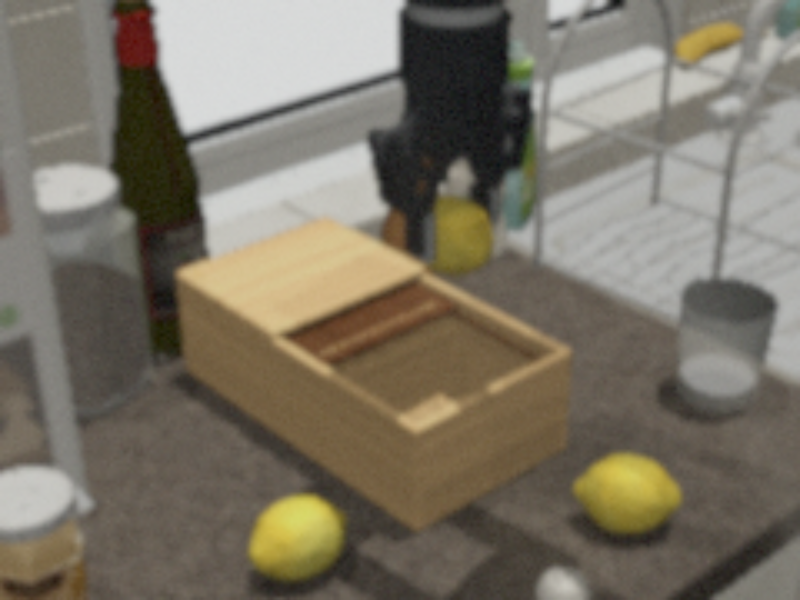

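The lemon is held over the compartment, at (462,235) in the crop. I'm lowering it and checking force on the way.

>>> arm_command([
  [4, -3.5, 20, 0, 0, 0, 1],
  [0, 0, 25, 0, 0, 0, 1],
  [0, 0, 25, 0, 0, 0, 1],
  [0, 0, 15, 0, 0, 0, 1],
  [0, 0, 0, 0, 0, 0, 1],
])

```text
clock: 6.27
ee_pos: [492.9, 52.4, 110.9]
orientation: [0.0, 0.992, -0.125, -0.005]
ft_force: [-1.9, -0.3, -1.3]
width: 0.617
gripper_force: 27.0
```

>>> arm_command([
  [0, 0, 15, 0, 0, 0, 1],
  [0, 0, 15, 0, 0, 0, 1],
  [0, 0, 13, 0, 0, 0, 1],
  [0, 0, 7, 0, 0, 0, 1],
  [0, 0, 5, 0, 0, 0, 1],
  [0, 0, 0, 0, 0, 0, 1],
])

```text
clock: 6.77
ee_pos: [496.5, 52.2, 59.9]
orientation: [0.0, 0.992, -0.126, -0.001]
ft_force: [-0.7, 0.0, -0.4]
width: 0.619
gripper_force: 27.0
```

>>> arm_command([
  [0, 0, 4, 0, 0, 0, 1],
  [0, 0, 4, 0, 0, 0, 1],
  [0, 0, 3, 0, 0, 0, 1],
  [0, 0, 0, 0, 0, 0, 1],
  [0, 0, 0, 0, 0, 0, -0.35],
  [0, 0, 0, 0, 0, 0, -0.5],
  [0, 0, 0, 0, 0, 0, -0.6],
  [0, 0, 0, 0, 0, 0, -0.6],
])

```text
clock: 7.43
ee_pos: [497.2, 52.1, 49.7]
orientation: [-0.0, 0.992, -0.126, 0.0]
ft_force: [-0.4, -0.6, -0.6]
width: 0.801
gripper_force: 0.0
```

>>> arm_command([
  [0, 0, -10, 0, 0, 0, -0.6],
  [0, 0, -20, 0, 0, 0, -0.6],
  [0, 0, -30, 0, 0, 0, -0.6],
  [0, 0, -35, 0, 0, 0, -0.6],
  [0, 0, -35, 0, 0, 0, -0.6],
  [0, 0, -30, 0, 0, 0, 1],
  [0, 0, 0, 0, 0, 0, 1],
  [0, 0, 0, 0, 0, 0, 1],
])

```text
clock: 8.1
ee_pos: [498.7, 52.1, 212.8]
orientation: [-0.0, 0.992, -0.126, 0.003]
ft_force: [0.3, 0.4, -1.3]
width: 0.383
gripper_force: 0.0
```

```bash
python3 g.py -9 0 130
python3 -c "
from h import *
im=ctrl.capture('scene');im2=ctrl.capture('top')
for n,i in(('scene',im),('top',im2)): print([(c.round(),a) for c,a,p in lemons(n,i)])
cv2.imwrite('pics/q.png',np.hstack([cv2.resize(im[120:270,170:370,::-1],(400,300)),cv2.resize(im2[70:250,180:420,::-1],(400,300))]))"
```

```text
pos [498.7  52.1 212.8] q [-2.000e-04  9.920e-01 -1.262e-01  3.500e-03] target [571.2  32.6 130. ] tool delta [74.5  0.7 83.3]
rot [-0.0013 -0.0069  0.0012] f [ 0.3  0.4 -1.3] w 0.3834016012284813 8.1
box xy -84.1 0.5
[(array([342.,  92.]), np.int32(82)), (array([259., 199.]), np.int32(133)), (array([318., 228.]), np.int32(518)), (array([218., 241.]), np.int32(435))]
[(array([268., 186.]), np.int32(249)), (array([205., 188.]), np.int32(213))]
```

View pics/q.png

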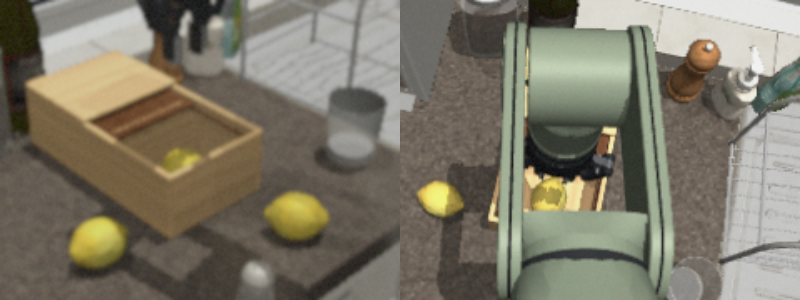

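The lemon is inside the compartment, at left (182,158) and right (548,195). I'm moving above the lid's exposed strip with the fingers shut.

>>> arm_command([
  [25, 0.5, 0, 0, 0, 0, 1],
  [25, 0.2, 0, 0, 0, 0, 1],
  [22, 0, 10, 0, -0.007, 0, 1],
  [0, 0, 25, 0, 0, 0, 1],
  [0, 0, 25, 0, 0, 0, 1],
  [0, 0, 15, 0, 0, 0, 1],
  [0, 0, 8, 0, 0, 0, 1],
  [0, 0, 0, 0, 0, 0, 1],
  [0, 0, 0, 0, 0, 0, 1],
  [0, 0, 0, 0, 0, 0, 1],
])

```text
clock: 9.03
ee_pos: [566.5, 33.6, 127.1]
orientation: [-0.0, 0.992, -0.126, -0.003]
ft_force: [0.4, 0.5, 1.1]
width: -0.004
gripper_force: 0.0
```

```bash
python3 g.py -9 0 110
```

```text
pos [566.5  33.6 127.1] q [-5.000e-04  9.920e-01 -1.262e-01 -2.700e-03] target [571.2  32.6 110. ] tool delta [ 4.9 -0.3 17.1]
rot [-0.0002  0.0055  0.0013] f [0.4 0.5 1.1] w -0.0038747247637567635 9.0333
box xy -13.8 -0.3
```

>>> arm_command([
  [4, 0, 5, 0, 0, 0, 1],
  [0, 0, 5, 0, 0, 0, 1],
  [0, 0, 4, 0, 0, 0, 1],
  [0, 0, 0, 0, 0, 0, 1],
  [0, 0, 0, 0, 0, 0, 1],
])

```text
clock: 9.45
ee_pos: [569.3, 32.6, 111.9]
orientation: [-0.0, 0.992, -0.126, -0.004]
ft_force: [0.2, -0.4, 0.2]
width: 0.001
gripper_force: 0.0
```

>>> arm_command([
  [0, 0, 1, 0, 0, 0, 1],
  [0, 0, 1, 0, 0, 0, 1],
  [0, 0, 0, 0, 0, 0, 1],
])

```text
clock: 9.7
ee_pos: [569.5, 32.6, 110.2]
orientation: [-0.0, 0.992, -0.126, -0.004]
ft_force: [-0.3, 0.4, -0.4]
width: 0.001
gripper_force: 0.0
```

>>> arm_command([
  [0, 0, 1, 0, 0, 0, 1],
  [0, 0, 1, 0, 0, 0, 1],
  [0, 0, 0, 0, 0, 0, 1],
])

```text
clock: 9.95
ee_pos: [569.4, 32.6, 108.1]
orientation: [-0.0, 0.992, -0.126, -0.004]
ft_force: [-0.7, 0.3, -0.2]
width: -0.002
gripper_force: 0.0
```

>>> arm_command([
  [0, 0, 1, 0, 0, 0, 1],
  [0, 0, 1, 0, 0, 0, 1],
  [0, 0, 0, 0, 0, 0, 1],
])

```text
clock: 10.2
ee_pos: [569.4, 32.6, 106.0]
orientation: [-0.0, 0.992, -0.126, -0.004]
ft_force: [0.9, -0.2, 0.4]
width: 0.001
gripper_force: 0.0
```

>>> arm_command([
  [0, 0, 1, 0, 0, 0, 1],
  [0, 0, 1, 0, 0, 0, 1],
  [0, 0, 0, 0, 0, 0, 1],
])

```text
clock: 10.45
ee_pos: [569.4, 32.6, 104.0]
orientation: [-0.0, 0.992, -0.126, -0.004]
ft_force: [0.4, 0.9, 0.2]
width: -0.0
gripper_force: 0.0
```

>>> arm_command([
  [0, 0, 1, 0, 0, 0, 1],
  [0, 0, 1, 0, 0, 0, 1],
  [0, 0, 0, 0, 0, 0, 1],
])

```text
clock: 10.7
ee_pos: [569.6, 32.6, 103.5]
orientation: [-0.0, 0.992, -0.126, -0.004]
ft_force: [-3.8, 0.5, 6.6]
width: -0.0
gripper_force: 3.4
```

Contact is at TCP z about 103.5, at roughly 4 N/mm. I'll press to about 13 N and begin the drag.

>>> arm_command([
  [0, 0, 0.8, 0, 0, 0, 1],
  [0, 0, 0.8, 0, 0, 0, 1],
  [0, 0, 0, 0, 0, 0, 1],
])

```text
clock: 10.95
ee_pos: [570.3, 32.5, 103.4]
orientation: [-0.0, 0.992, -0.126, -0.003]
ft_force: [-5.5, -0.5, 13.3]
width: -0.003
gripper_force: 6.5
```

>>> arm_command([
  [-2, 0, 0.1, 0, 0, 0, 1],
  [-2, 0, 0.1, 0, 0, 0, 1],
  [-2, 0, 0.1, 0, 0, 0, 1],
])

```text
clock: 11.2
ee_pos: [567.9, 33.3, 103.5]
orientation: [-0.0, 0.992, -0.126, 0.002]
ft_force: [4.4, -0.9, 5.0]
width: -0.002
gripper_force: 2.7
```

>>> arm_command([
  [0, 0, 1, 0, 0, 0, 1],
  [0, 0, 0.8, 0, 0, 0, 1],
  [-1, 0, 0.1, 0, 0, 0, 1],
  [-2, 0, 0.1, 0, 0, 0, 1],
  [-2, 0, 0.1, 0, 0, 0, 1],
])

```text
clock: 11.62
ee_pos: [565.2, 34.0, 103.3]
orientation: [-0.0, 0.992, -0.126, 0.004]
ft_force: [4.0, -1.9, 10.0]
width: 0.001
gripper_force: 5.4
```

```bash
python3 - <<'E'
from h import *
im=ctrl.capture("scene");np.save("s5.npy",im);p=np.load("box.npy")
# lid profile: sample along box x at y=+40, z=86 for before/after
xs=np.arange(14,-142,-2)
for a in(np.load("scene0.npy"),im):
    m=proj("scene",T(p,[[x,45,86] for x in xs])).astype(np.float32)
    o=cv2.remap(a,m[None,:,0],m[None,:,1],cv2.INTER_LINEAR)[0].astype(int);print((o[:,0]-o[:,2]).tolist())
    print(o[:,1].tolist())
E
python3 g.py -9 0 100
```

```text
[66, 67, 66, 66, 66, 65, 66, 67, 67, 67, 66, 66, 68, 70, 68, 65, 63, 60, 55, 50, 46, 45, 45, 43, 46, 48, 49, 51, 53, 58, 55, 51, 52, 52, 50, 50, 51, 51, 51, 52, 52, 51, 52, 51, 52, 51, 50, 51, 52, 53, 53, 53, 53, 51, 50, 51, 52, 53, 53, 53, 54, 57, 64, 70, 73, 74, 76, 75, 75, 73, 72, 72, 72, 71, 71, 68, 63, 57]
[76, 74, 74, 75, 76, 75, 76, 82, 93, 104, 112, 115, 111, 104, 93, 83, 72, 65, 63, 60, 63, 70, 78, 85, 86, 86, 92, 97, 98, 99, 101, 102, 99, 97, 96, 96, 94, 95, 98, 100, 99, 98, 97, 96, 96, 97, 100, 100, 101, 99, 98, 95, 93, 95, 98, 100, 100, 99, 101, 102, 105, 113, 131, 146, 160, 170, 174, 175, 174, 175, 178, 180, 182, 178, 166, 148, 132, 115]
[37, 37, 38, 38, 38, 36, 40, 43, 41, 41, 46, 51, 49, 46, 47, 45, 42, 40, 40, 40, 39, 41, 43, 45, 46, 48, 48, 46, 48, 48, 50, 51, 50, 50, 49, 47, 47, 49, 49, 49, 51, 50, 48, 48, 50, 50, 49, 49, 49, 49, 50, 49, 48, 50, 52, 56, 64, 74, 83, 89, 92, 94, 95, 97, 97, 96, 98, 100, 101, 97, 92, 84, 77, 69, 63, 60, 57, 54]
[41, 40, 38, 40, 44, 45, 45, 49, 55, 62, 65, 67, 70, 71, 64, 58, 52, 51, 49, 49, 54, 60, 69, 77, 82, 85, 89, 92, 94, 97, 96, 96, 94, 91, 92, 92, 91, 93, 93, 91, 93, 95, 94, 94, 93, 92, 94, 96, 96, 94, 93, 94, 93, 90, 89, 91, 97, 106, 113, 118, 122, 129, 136, 138, 140, 143, 147, 147, 145, 143, 140, 135, 132, 128, 121, 113, 107, 100]
pos [564.8  34.1 103.3] q [-1.000e-04  9.920e-01 -1.262e-01  3.900e-03] target [571.2  32.6 100. ] tool delta [ 6.5 -0.2  3.3]
rot [-0.0011 -0.0076  0.0012] f [ 4.4 -2.3 12.2] w -0.0008788664517932952 11.6667
box xy -15.6 -0.2
```

>>> arm_command([
  [-2, 0, 0.3, 0, 0, 0, 1],
  [-2.5, 0, 0.2, 0, 0, 0, 1],
  [-2.5, 0, 0.2, 0, 0, 0, 1],
  [-2.5, 0, 0.2, 0, 0, 0, 1],
  [-2.5, 0, 0.2, 0, 0, 0, 1],
])

```text
clock: 12.08
ee_pos: [554.4, 36.9, 103.1]
orientation: [-0.0, 0.992, -0.126, 0.005]
ft_force: [4.4, -2.4, 14.7]
width: -0.0
gripper_force: 7.0
```

```bash
cat > l.py <<'E'
from h import *
from scipy.ndimage import gaussian_filter1d as gf
im=ctrl.capture("scene");p=np.load("box.npy");xs=np.arange(14,-142,-.5)
for a in(np.load("scene0.npy"),im):
    m=proj("scene",T(p,[[x,y,86] for y in (40,45,50) for x in xs])).astype(np.float32)
    o=cv2.remap(a,m[None,:,0],m[None,:,1],cv2.INTER_LINEAR)[0][:,1].astype(float).reshape(3,-1).mean(0);o=gf(o,3)
    pk=[i for i in range(10,len(o)-10) if o[i]==o[i-10:i+11].max() and o[i]-o[i:i+40].min()>8]
    print([(xs[i],int(o[i])) for i in pk])
E
python3 l.py;python3 g.py -9 0 100
```

```text
[(np.float64(-7.5), 108), (np.float64(-129.0), 180)]
[(np.float64(-21.0), 70), (np.float64(-122.0), 139)]
pos [553.9  37.  103.1] q [-1.000e-04  9.920e-01 -1.263e-01  4.800e-03] target [571.2  32.6 100. ] tool delta [17.8 -0.1  3.3]
rot [-0.0013 -0.0094  0.0012] f [ 3.4 -1.6 14.1] w -0.0020683122554931987 12.1333
box xy -26.8 -0.1
```

>>> arm_command([
  [-2.5, 0, 0, 0, 0, 0, 1],
  [-2.5, 0, 0.05, 0, 0, 0, 1],
  [-2.5, 0, 0.05, 0, 0, 0, 1],
  [-2.5, 0, 0.05, 0, 0, 0, 1],
  [-2.5, 0, 0.05, 0, 0, 0, 1],
  [-2.5, 0, 0.05, 0, 0, 0, 1],
])

```text
clock: 12.63
ee_pos: [539.9, 40.8, 102.9]
orientation: [-0.0, 0.992, -0.126, 0.005]
ft_force: [4.9, -3.0, 13.5]
width: -0.001
gripper_force: 6.7
```

>>> arm_command([
  [-2.5, 0, 0.05, 0, 0, 0, 1],
  [-2.5, 0, 0.05, 0, 0, 0, 1],
  [-2.5, 0, 0.05, 0, 0, 0, 1],
  [-2.5, 0, 0.05, 0, 0, 0, 1],
  [-2.5, 0, 0.05, 0, 0, 0, 1],
  [-2.5, 0, 0.05, 0, 0, 0, 1],
])

```text
clock: 13.13
ee_pos: [525.5, 44.6, 102.6]
orientation: [-0.0, 0.992, -0.126, 0.005]
ft_force: [4.7, -2.2, 14.0]
width: 0.001
gripper_force: 6.9
```

```bash
python3 l.py;python3 g.py -9 0 100
```

```text
[(np.float64(-7.5), 108), (np.float64(-129.0), 180)]
[(np.float64(0.0), 71), (np.float64(-52.0), 68), (np.float64(-85.0), 94), (np.float64(-131.0), 171)]
pos [525.   44.8 102.6] q [-3.000e-04  9.920e-01 -1.262e-01  4.800e-03] target [571.2  32.6 100. ] tool delta [47.7  0.2  3.1]
rot [-0.0017 -0.0095  0.0012] f [ 3.5 -2.6 15.3] w 0.0047841066218646255 13.1833
box xy -56.7 0.1
```

>>> arm_command([
  [-2.5, 0, 0, 0, 0, 0, 1],
  [-2.5, 0, 0.05, 0, 0, 0, 1],
  [-2.5, 0, 0.05, 0, 0, 0, 1],
  [-2.5, 0, 0.05, 0, 0, 0, 1],
  [-2.5, 0, 0.05, 0, 0, 0, 1],
  [-2.5, 0, 0.05, 0, 0, 0, 1],
  [-2.5, 0, 0.05, 0, 0, 0, 1],
])

```text
clock: 13.77
ee_pos: [508.7, 49.1, 102.4]
orientation: [-0.0, 0.992, -0.126, 0.005]
ft_force: [4.2, -2.4, 14.7]
width: -0.001
gripper_force: 7.0
```

>>> arm_command([
  [-2.5, 0, 0.03, 0, 0, 0, 1],
  [-2.5, 0, 0.05, 0, 0, 0, 1],
  [-2.5, 0, 0.05, 0, 0, 0, 1],
  [-2.5, 0, 0.05, 0, 0, 0, 1],
  [-2.5, 0, 0.05, 0, 0, 0, 1],
  [-2.5, 0, 0.05, 0, 0, 0, 1],
])

```text
clock: 14.27
ee_pos: [494.3, 53.0, 102.2]
orientation: [-0.0, 0.992, -0.126, 0.005]
ft_force: [4.7, -2.0, 13.8]
width: 0.001
gripper_force: 7.1
```

```bash
python3 l.py;python3 g.py -9 0 100
```

```text
[(np.float64(-7.5), 108), (np.float64(-129.0), 180)]
[(np.float64(-30.0), 71), (np.float64(-85.5), 68), (np.float64(-131.5), 169)]
pos [493.7  53.1 102.1] q [-5.000e-04  9.920e-01 -1.262e-01  4.900e-03] target [571.2  32.6 100. ] tool delta [80.1  0.4  2.9]
rot [-0.0022 -0.0095  0.0012] f [ 3.4 -1.4 15.1] w -0.0016954503551618587 14.3167
box xy -89.1 0.3
```

>>> arm_command([
  [-2.5, 0, 0, 0, 0, 0, 1],
  [-2.5, 0, 0.05, 0, 0, 0, 1],
  [-2.5, 0, 0.05, 0, 0, 0, 1],
  [-2.5, 0, 0.05, 0, 0, 0, 1],
  [-2.5, 0, 0.05, 0, 0, 0, 1],
  [-2.5, 0, 0.05, 0, 0, 0, 1],
  [-2.5, 0, 0.05, 0, 0, 0, 1],
])

```text
clock: 14.9
ee_pos: [477.4, 57.5, 101.9]
orientation: [-0.001, 0.992, -0.126, 0.005]
ft_force: [4.2, -1.7, 14.7]
width: -0.001
gripper_force: 7.2
```

>>> arm_command([
  [-2, 0, 0.03, 0, 0, 0, 1],
  [-2, 0, 0.03, 0, 0, 0, 1],
])

```text
clock: 15.07
ee_pos: [473.5, 58.5, 101.8]
orientation: [-0.001, 0.992, -0.126, 0.005]
ft_force: [5.6, -1.3, 15.0]
width: -0.001
gripper_force: 7.2
```

>>> arm_command([
  [-2, 0, 0.03, 0, 0, 0, 1],
  [-2, 0, 0.03, 0, 0, 0, 1],
])

```text
clock: 15.23
ee_pos: [469.7, 59.5, 101.8]
orientation: [-0.001, 0.992, -0.126, 0.005]
ft_force: [4.5, -1.6, 14.3]
width: 0.004
gripper_force: 7.2
```

>>> arm_command([
  [-2, 0, 0.03, 0, 0, 0, 1],
  [-2, 0, 0.03, 0, 0, 0, 1],
])

```text
clock: 15.4
ee_pos: [465.8, 60.5, 101.7]
orientation: [-0.001, 0.992, -0.126, 0.005]
ft_force: [5.3, -1.0, 14.9]
width: -0.003
gripper_force: 7.2
```

```bash
python3 l.py;python3 g.py -9 0 100
```

```text
[(np.float64(-7.5), 108), (np.float64(-129.0), 180)]
[(np.float64(-54.5), 71), (np.float64(-63.0), 71), (np.float64(-115.5), 80), (np.float64(-133.5), 116)]
pos [465.4  60.7 101.7] q [-7.000e-04  9.920e-01 -1.262e-01  5.000e-03] target [571.2  32.6 100. ] tool delta [109.4   0.7   2.7]
rot [-0.0027 -0.0097  0.0012] f [ 3.5 -1.7 15.4] w 0.001657739015963756 15.45
box xy -118.4 0.5
```

>>> arm_command([
  [-1, 0, 0.02, 0, 0, 0, 1],
  [-1, 0, 0.02, 0, 0, 0, 1],
])

```text
clock: 15.62
ee_pos: [463.9, 61.1, 101.7]
orientation: [-0.001, 0.992, -0.126, 0.005]
ft_force: [4.7, -0.6, 14.7]
width: 0.002
gripper_force: 7.2
```

>>> arm_command([
  [-1, 0, 0.02, 0, 0, 0, 1],
  [-1, 0, 0.02, 0, 0, 0, 1],
])

```text
clock: 15.78
ee_pos: [462.0, 61.6, 101.7]
orientation: [-0.001, 0.992, -0.126, 0.005]
ft_force: [4.9, -1.8, 15.0]
width: -0.002
gripper_force: 7.3
```

```bash
python3 l.py;python3 g.py -9 0 100
```

```text
[(np.float64(-7.5), 108), (np.float64(-129.0), 180)]
[(np.float64(-55.0), 69), (np.float64(-65.5), 72), (np.float64(-133.5), 116)]
pos [461.8  61.6 101.6] q [-7.000e-04  9.920e-01 -1.263e-01  5.100e-03] target [571.2  32.6 100. ] tool delta [113.2   0.7   2.8]
rot [-0.0027 -0.0099  0.0012] f [ 4.5 -2.  14.8] w 0.002107109375917377 15.8333
box xy -122.2 0.5
```

>>> arm_command([
  [-1, 0, 0.02, 0, 0, 0, 1],
  [-1, 0, 0.02, 0, 0, 0, 1],
])

```text
clock: 16.0
ee_pos: [460.8, 61.9, 101.7]
orientation: [-0.001, 0.992, -0.126, 0.006]
ft_force: [8.3, -2.8, 11.0]
width: -0.002
gripper_force: 5.3
```

>>> arm_command([
  [-1, 0, 0.02, 0, 0, 0, 1],
  [0, 0, 0, 0, 0, 0, 1],
])

```text
clock: 16.17
ee_pos: [460.1, 62.1, 101.7]
orientation: [-0.001, 0.992, -0.126, 0.007]
ft_force: [6.7, -1.3, 11.3]
width: 0.002
gripper_force: 5.7
```

```bash
python3 g.py -9 0 100;python3 -c "
from h import *
im=ctrl.capture('scene')
cv2.imwrite('pics/r.png',cv2.resize(im[120:240,180:340,::-1],(800,600),interpolation=cv2.INTER_CUBIC))"
```

```text
pos [460.1  62.1 101.7] q [-7.000e-04  9.920e-01 -1.263e-01  6.500e-03] target [571.2  32.6 100. ] tool delta [114.9   0.7   3.1]
rot [-0.003  -0.0128  0.0012] f [ 6.7 -1.3 11.3] w 0.00175274213453924 16.1667
box xy -123.9 0.6
```

View pics/r.png

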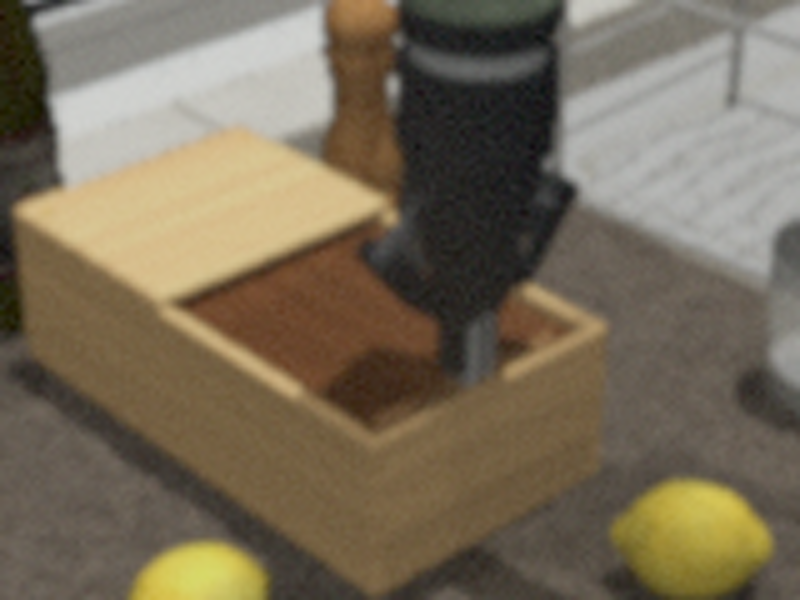

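The lid appears closed, the fingers are at the front, and the drag force has jumped to 8 N. One more firm nudge will confirm it, then I'll lift off.

>>> arm_command([
  [0, 0, 0.5, 0, 0, 0, 1],
  [-1, 0, 0.3, 0, 0, 0, 1],
  [-1, 0, 0.2, 0, 0, 0, 1],
])

```text
clock: 16.47
ee_pos: [459.9, 62.2, 101.6]
orientation: [-0.0, 0.992, -0.126, 0.008]
ft_force: [9.9, -3.5, 13.5]
width: -0.003
gripper_force: 6.8
```

>>> arm_command([
  [0, 0, -3, 0, 0, 0, 1],
  [0, 0, -15, 0, 0, 0, 1],
  [0, 0, -30, 0, 0, 0, 1],
  [0, 0, -35, 0, 0, 0, 1],
  [0, 0, -35, 0, 0, 0, 1],
  [0, 0, -30, 0, 0, 0, 1],
  [0, 0, 0, 0, 0, 0, 1],
])

```text
clock: 17.05
ee_pos: [454.6, 63.3, 250.5]
orientation: [-0.001, 0.992, -0.126, 0.003]
ft_force: [1.3, 1.2, 0.5]
width: 0.001
gripper_force: 0.0
```

```bash
python3 l.py; python3 -c "
from h import *
im=ctrl.capture('scene');im2=ctrl.capture('top')
cv2.imwrite('pics/z.png',np.hstack([cv2.resize(im[130:250,180:340,::-1],(400,300)),cv2.resize(im[110:350,90:410,::-1],(400,300))]))"
```

```text
[(np.float64(-7.5), 108), (np.float64(-129.0), 180)]
[(np.float64(-60.0), 70), (np.float64(-133.5), 117)]
```

View pics/z.png

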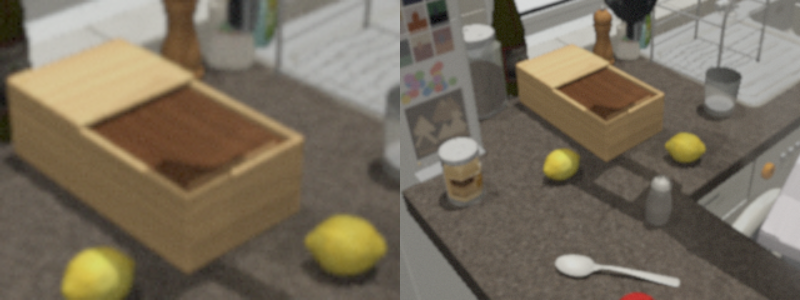

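The final views show the lid covering the whole opening, and the honey jar, salt shaker and glass still standing. At the end the lid held still against a drag of about 10 N, so it's home against the front wall.

```bash
python3 -c "
from bench import ctrl
print(ctrl.hand_in())"
```

```text
the job is handed in; nothing more can be done
None
```

The leftmost lemon is in the box and the lid is shut against the front wall; the highest press I read on the lid was about 15 N, the honey jar, salt shaker and glass are still standing, and I handed the job in at about 17 s.

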